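Set a slack rack-driven sample slide to its mark and clamp it

TASK

Set the sample slide to the raised index bar on the dial: its drive has slack, so wind the handwheel anticlockwise past the bar until the slide just comes up gently against its rubber end stop without jamming it, then come back clockwise until the wheel's pointer stands at the bar, so that the last movement was clockwise. Then swing the small clamp lever fully over to lock it, without disturbing the setting. Drive the slide only by the wheel, and leave the other things on the bench and the stage where they are.

Things in the scene. Friction and masses are not known exactly. Their poses are not given: they have to be found in the camera images.
- stage: The stage's bed, a grey metal plate 240 x 380 x 20 mm lying fixed on the table. Origin: centre of its underside; z up. Its x axis points from the handwheel side (nearer the robot) to the rail side, its y axis runs along the rail. The gearbox, with a round dial plate 160 mm across whose top is 71 mm above the table, stands at x = -45, y = 0 mm; the rail lies at x = 70 mm.
- slide: White carriage on the rail, 66 x 90 x 24 mm, top 66 mm above the table, with a black holder and a glass vial on it up to 126 mm. Origin on the table plane below its middle. Moves along the stage's y, 20 mm per radian of wheel turn; clockwise (seen from above) drives it to +y. Correctly set, its origin is at stage x = 70, y = 0 mm.
- slide_nose (a point): Middle of the slide's -y end face, 54 mm above the table, which meets the rubber nose of the end stop clamped on the rail. The stop is 3 to 15 mm of slide travel past the correct setting; its place differs each time and is found by feel. Beyond the drag, 1 N along the knob's circle presses the slide on the stop with about 2.3 N; 25 N there jams it.
- axis (a point): Point on the handwheel's vertical axis, 112 mm above the table, fixed to the stage (stage x = -45, y = 0 mm).
- crank (a point): Middle of the crank knob, 112 mm above the table: an upright black cylinder 20 mm across, from 90 to 132 mm above the table, free to spin about itself (so a gripper may keep its orientation while the knob goes round), 46 mm from the wheel's axis. At the start it is 0.2 to 0.9 rad clockwise of the mark.
- wheel: Handwheel: steel disc 126 mm across, top 87 mm above the table (hub up to 99 mm). Origin on its axis at table height; its -x axis points at knob and pointer. Turns either way and stays where left. It has 0.25 to 0.45 rad of free play against the slide: in the play it turns with about 0.5 N at the knob, beyond it drags with about 4 N.
- pointer (a point): Tip of the small raised pointer on the wheel's rim, 70 mm from the axis, at the same angle about the axis as the crank knob, 83 mm above the table.
- mark (a point): The index bar: a raised steel bar 4 mm wide, 20 mm tall, on the dial's edge, on the side towards the robot (stage -x); this point is its inner end, 70 mm from the axis, 83 mm above the table: the pointer's tip coincides with it when set.
- lever_tip (a point): Clamp lever's upright black pin, 14 mm across, from 45 to 85 mm above the table; point on its centre line 75 mm above the table, 60 mm from the lever's pivot.
- lever_pivot (a point): Point on the vertical pivot of the clamp lever, at the same height, fixed to the stage (x = -60, y = -155 mm), 75 mm above the table. A steel arm (40 to 51 mm above the table) joins pivot and pin.
- lever (a joint): Clamp lever angle, rad: 0 open (the pin lies towards stage -x from the pivot), growing anticlockwise seen from above (pin goes towards stage -y), 1.0 fully locked against its own stop. Stays where left; moving it takes about 4 N at the pin.
- jar: Bystander: amber glass jar, 36 mm across, 45 mm tall, standing on the stage's bed plate beyond the wheel. Origin at the centre of its underside.
- bottle: Bystander: white plastic jar with blue lid, 76 mm across, 130 mm tall. Origin at the centre of its underside.
- flask: Bystander: white bottle with red cap, 60 mm across, 120 mm tall. Origin at the centre of its underside.
- brush: Bystander: small brush lying on the table between robot and stage. Origin near its middle.
- dish: Bystander: white ceramic dish, 70 mm across, 18 mm tall. Origin at the centre of its underside.
- driver: Bystander: screwdriver with black handle, lying on the table. Origin near its middle.
- beaker: Bystander: glass beaker, 60 mm across, 75 mm tall. Origin at the centre of its underside.

How it is judged:
By the outcome, as a careful person would: the job done as asked, in the order asked, and still so for the second after the job is handed in, with the robot touching nothing.
It also fails if it takes over 72 s, if anything falls off the work surface, if the arm or the gripper's body presses on something with over 40 N, if the wrist force passes 120 N, or if a joint passes its speed limit or range.

ROBOT

A 6-joint arm with a two-finger parallel gripper is mounted at the origin on the work surface. World frame = base frame: x ahead of the robot, y to its left, z up, the work surface at z = 0. Lengths are in mm, angles in rad, forces in N, time in s.
With the tool pointing down it reaches from about 350 to 975 mm from the base axis. Payload 7.1 kg.
Tool frame: the origin (TCP) lies between the finger pads; the fingertips stand 19 mm ahead of it and the grasp point (between the pads) is the TCP (ctrl.tcp_to_tips is the distance from the TCP to the fingertips, in mm); z points along the fingers, y is the line along which they close (so a half turn about z gives the same grasp; the last joint's range is limited). The gripper opens to 88 mm and grips with 3 to 60 N. Pads are 20 mm wide; open, the fingers measure 115 mm over their backs; the gripper's body (75 mm by 178 mm) begins 61 mm behind the grasp point.
Start: joints at [-1.162, 0.423, 1.63, -0, 1.089, -0.019], TCP at [259.309, -568.651, 241.675] pointing down, gripper open.
Joint ranges: [-3, 3], [-0.9, 2.11], [0.09, 2.58], [-1.31, 4.45], [0.11, 2.69], [-2.54, 2.54]. Speed limits (rad/s): [2.39, 2.39, 3.01, 3.14, 3.14, 3.14].

INTERFACE

Orientations are given as a rotation vector (axis times angle).
In Python, from workcell import status, optics, ctrl gives the robot as it stands. The module is installed in compiled form; this text tells all that it offers.
- The arm moves only by the shell command python3 -m inch 'ROWS'. ROWS is JSON, a list that holds one entry, the list of rows, each a list of 7 numbers: the shift along the tool's x, y, z in mm, then the turn, a rotation vector about the tool's x, y, z in rad, then the opening in per cent of the stroke, from 0 (shut) to 100 (fully open). A call has 1 to 20 rows; each row is the pose to reach, as a shift and turn from the pose commanded when the call began, along the tool's axes at that moment; what a row does not reach only later rows make up. A row lasts 1/10 s, in which the tool goes at most 50 mm and 8.59 degrees, less where a joint would pass 70% of its speed; a pose out of reach is approached as far as the arm can. A call with a gripper value outside its range is refused whole. The fingers move at their own pace and stop on an object; the grip force is fixed at half the most. Time passes only in rows, so rows that repeat a pose let the fingers close. It gives the time, the measured TCP pose, the force, the opening and the grip force at its end, in the units of the state.
- status.get_obs(): the state, without advancing time (a new reading comes with each control period).
- optics.get_image(name): name is "scene" or "top" or "wrist"; returns a dict with "frame" (480x640x3 uint8, red, green, blue), "fx", "fy", "cx", "cy" (pixels), "rvec" (rotation vector, rad) and "tvec" (3), from world to camera coordinates, as OpenCV has them; the wrist camera has in their place "hand_eye" (4x4, takes a point from camera to tool coordinates, whose origin is the TCP and whose axes are the flange's). Camera axes: x right, y down, z forward; pixel columns grow to the right and rows downward; lengths in mm; the calibration is good to about 2 mm. The wrist camera is an equidistant fisheye: a pixel r from the principal point sees the ray r / f radians off the axis. A picture is of the moment at which its call begins: read the wrist's pose just before it. There is no depth.
- ctrl.close_job(): hands the job in; it is judged then, once.
The state is a dict: "t": time; "qpos": joint angles; "qvel": joint speeds; "joint_torque": joint torques, N m; "ee_pos": TCP position; "orientation": TCP orientation; "ft_force": force on the tool from outside, world axes, zero at the start; "moment": the same for the moment, N m; "width": finger opening in mm; "grasp_force": force on a finger pad.
Only numpy, scipy, OpenCV 4.12 (cv2) and the standard library are available. Lean on these libraries where they do the work, as an engineer would, in place of code of your own. Each camera call takes 0.05 s, during which the arm holds its last target. There are 200 camera calls.

## Working session

There is one attempt and no reset: what is moved stays moved. The work goes in short steps, Python scripts to look and compute and a shell command to move; the robot and the scene stay as the last step left them, time stands still between calls to the robot, and variables do not carry over. Pictures are saved under pics/ and viewed, at most 10 in all, crops included, and the job is handed in when it is done.

```bash
mkdir -p pics; python3 - <<'E'
from workcell import status, optics, ctrl
import cv2
o=status.get_obs()
print({k:o[k] for k in('t','ee_pos','orientation','width','ft_force')},ctrl.tcp_to_tips)
for n in('top','scene'):
    d=optics.get_image(n); cv2.imwrite(f'pics/{n}0.png',d['frame'][:,:,::-1]); print(n,{k:d[k] for k in d if k!='frame'})
E
```

```text
{'t': 0.0, 'ee_pos': array([ 259.10923935, -568.15395429,  240.90320427]), 'orientation': array([-3.06847525e+00, -6.66615310e-01,  5.07338762e-04]), 'width': 87.94099565772594, 'ft_force': array([0.81952136, 0.89859566, 0.10023359])} 19.0
top {'fx': 617.0875713056637, 'fy': 617.0875713056637, 'cx': 318.6439411139724, 'cy': 243.70664646850523, 'rvec': array([ 2.14736757, -2.12487064,  0.19454127]), 'tvec': array([  -4.2069179 ,  544.17582293, 1510.39838465])}
scene {'fx': 624.2729600097864, 'fy': 624.2729600097864, 'cx': 317.6020307998236, 'cy': 238.2276558342463, 'rvec': array([ 1.22803509,  2.26544753, -0.97576423]), 'tvec': array([ 267.74467052, -253.63942322, 1701.95906416])}
```

View pics/top0.png

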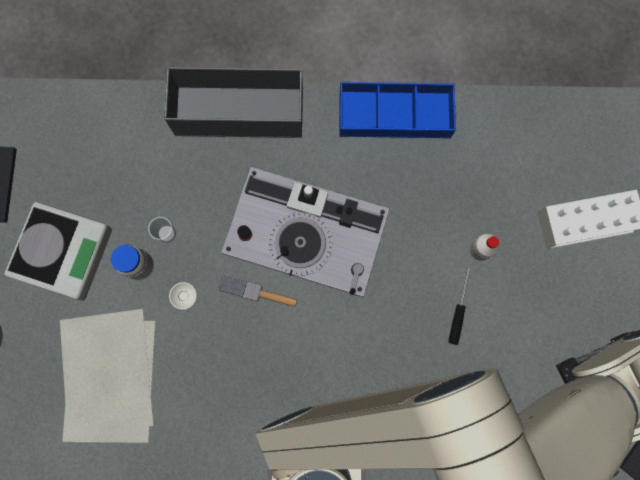

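View pics/scene0.png

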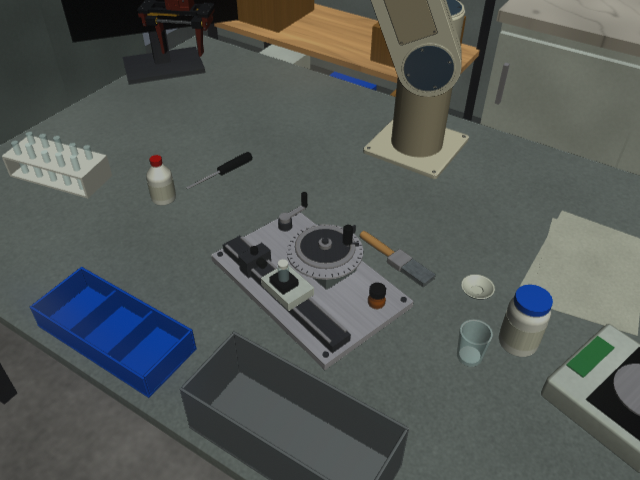

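The top view shows the stage with corners near (251,168), (388,208), (364,296) and (222,252). The dial centre is at (300,242), the knob at about (283,254), the bar at (291,271) and the lever pin at (352,291). Next I compute the stage pose.

```bash
cat > h.py <<'E'
import numpy as np, cv2
from scipy.spatial.transform import Rotation as R
from workcell import status, optics, ctrl
def ray(d,uv,z):
    Rm=R.from_rotvec(d['rvec']).as_matrix(); c=-Rm.T@d['tvec']
    r=Rm.T@np.array([(uv[0]-d['cx'])/d['fx'],(uv[1]-d['cy'])/d['fy'],1]); return c+r*(z-c[2])/r[2]
def proj(d,P):
    return cv2.projectPoints(np.array(P,float).reshape(-1,1,3),d['rvec'],d['tvec'],np.array([[d['fx'],0,d['cx']],[0,d['fy'],d['cy']],[0,0,1.]]),None)[0].reshape(-1,2)
E
python3 - <<'E'
from h import *
d=optics.get_image('top'); f=d['frame']
hsv=cv2.cvtColor(f,cv2.COLOR_RGB2HSV)
# bright neutral bed (bench is greener/darker)
m=((hsv[...,2]>120)).astype(np.uint8)
roi=np.zeros_like(m); roi[150:310,205:405]=1; m*=roi
m=cv2.morphologyEx(m,cv2.MORPH_CLOSE,np.ones((5,5)))
c=max(cv2.findContours(m,0,2)[0],key=cv2.contourArea)
rc=cv2.minAreaRect(c); b=cv2.boxPoints(rc); print(rc,b)
W=np.array([ray(d,p,20) for p in b]); cen=W.mean(0); print(W.round(1),cen)
e=[W[i]-W[i-1] for i in range(4)]; L=[np.linalg.norm(x) for x in e]; print(np.round(L,1))
y=max(e,key=np.linalg.norm); y=y*np.sign(y[1]); th=np.arctan2(-y[0],y[1]); print('yaw',th)
Rz=R.from_euler('z',th).as_matrix()
S=lambda x,y,z: np.array([cen[0],cen[1],0])+Rz@[x,y,z]
np.savez('stage.npz',cen=cen,th=th)
for n,p in dict(axis=(-45,0,112),mark=(-115,0,83),piv=(-60,-155,75),tip=(-120,-155,75)).items(): print(n,S(*p).round(1),proj(d,S(*p)).round(1))
crop=f[150:310,210:410]; cv2.imwrite('pics/c1.png',cv2.resize(crop,None,fx=3.75,fy=3.75,interpolation=cv2.INTER_CUBIC)[:,:,::-1])
E
```

```text
((305.2135009765625, 230.32785034179688), (149.03211975097656, 91.77318572998047), 16.966148376464844) [[220.55057 252.47307]
 [247.3306  164.69408]
 [389.87643 208.18263]
 [363.0964  295.9616 ]]
[[ 523.2  251.9   20. ]
 [ 757.   190.3   20. ]
 [ 644.6 -182.8   20. ]
 [ 415.8 -112.6   20. ]] [585.16814014  36.70478118  20.        ]
[380.  241.8 389.7 239.3]
yaw -0.2926151919996972
axis [542.1  49.7 112. ] [[299.  239.7]]
mark [475.1  69.9  83. ] [[290.6 268.7]]
piv [483.  -94.4  75. ] [[357.5 266.7]]
tip [425.6 -77.1  75. ] [[350.4 289.9]]
```

View pics/c1.png

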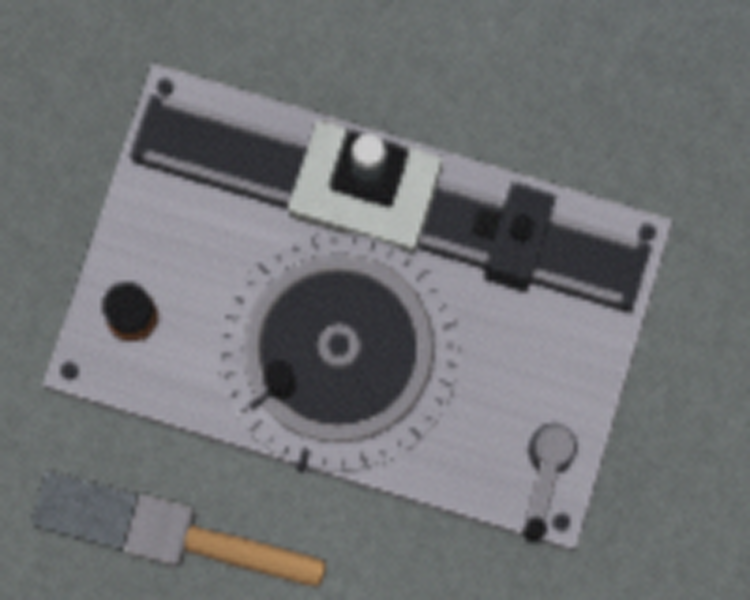

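The crop shows the hub at crop (339,345), the knob blob at (280,380), the pointer tip at (251,408) and the bar at (304,460), with its inner end near (306,451). The lever pivot is at (553,447) and the pin at (536,528). I refine the stage pose from these corners and the hub.

```bash
python3 - <<'E'
from h import *
d=optics.get_image('top')
px=lambda u,v:(210+(u+.5)/3.75-.5,150+(v+.5)/3.75-.5)
c=[ray(d,px(*p),20) for p in((153,66),(671,217),(577,548),(44,385))]
cen=np.mean(c,0); v=c[0]-c[1]+c[3]-c[2]; th=np.arctan2(-v[0],v[1]); print('corners',cen.round(1),th, [np.linalg.norm(c[i]-c[i-1]).round(1) for i in range(4)])
hub=ray(d,px(339,345),99);pv=ray(d,px(553,447),55);
cen2=cen-0; S=lambda x,y,z: np.array([cen[0],cen[1],0])+R.from_euler('z',th).as_matrix()@[x,y,z]
print('hub',hub.round(1),'pred',S(-45,0,99).round(1)); print('piv',pv.round(1),S(-60,-155,75).round(1))
mk=ray(d,px(304,460),91); kn=ray(d,px(280,378),120); pt=ray(d,px(251,408),83); tip=ray(d,px(536,528),75)
w=lambda p:np.arctan2(*(p-hub)[[1,0]])
print('mark',mk.round(1),w(mk),'exp',th+np.pi,'knob',kn.round(1),np.linalg.norm((kn-hub)[:2]),w(kn),'ptr',w(pt),np.linalg.norm((pt-hub)[:2]),'tip',tip.round(1))
E
```

```text
corners [584.2  34.7  20. ] -0.2835072413573596 [np.float64(236.4), np.float64(376.0), np.float64(239.3), np.float64(379.0)]
hub [539.8  47.4  99. ] pred [541.   47.3  99. ]
piv [480.3 -94.9  55. ] [483.2 -97.3  75. ]
mark [465.2  69.2  91. ] 2.8578719262640946 exp 2.8580854122324335 knob [514.2  84.4 120. ] 44.92002092750791 2.1762261017184388 ptr 2.176706436327705 69.65050911473614 tip [424.2 -82.3  75. ]
```

```bash
python3 -m inch '[[[36,-35,3,0,0,0,45],[72,-70,6,0,0,0,45],[108,-105,9,0,0,0,45],[144,-140,12,0,0,0,45],[180,-175,15,0,0,0,45],[216,-210,18,0,0,0,45],[252,-245,21,0,0,0,45],[288,-280,24,0,0,0,45],[324,-315,27,0,0,0,45],[360,-350,30,0,0,0,45],[396,-385,33,0,0,0,45],[432,-420,36,0,0,0,45],[468,-455,39,0,0,0,45],[503.3,-489,42,0,0,0,45],[503.3,-489,42,0,0,0,45],[503.3,-489,42,0,0,0,45],[503.3,-489,42,0,0,0,45]]]'
python3 - <<'E'
from h import *
o=status.get_obs(); d=optics.get_image('wrist'); cv2.imwrite('pics/w1.png',d['frame'][:,:,::-1])
print(o['ee_pos'],o['orientation'],o['qpos'],{k:d[k] for k in d if k!='frame'})
E
```

```text
t: 1.9
ee_pos: [513.6, 84.3, 199.4]
orientation: [3.07, 0.667, -0.002]
ft_force: [-0.9, 0.1, 0.5]
width: 39.4
grasp_force: 0.0
[513.64211345  84.30436106 199.39737135] [ 3.06987466e+00  6.66570846e-01 -1.88612057e-03] [ 1.39967868e-01  3.28696929e-01  1.89257493e+00 -3.41131665e-04
  9.21504816e-01  1.28334272e+00] {'fx': 371.64829954431775, 'fy': 371.64829954431775, 'cx': 320.69281353011644, 'cy': 236.02637710657896, 'hand_eye': array([[ 4.50654527e-04, -9.70456652e-01, -2.41275121e-01,
         6.60285036e+01],
       [ 9.99999862e-01,  3.72243380e-04,  3.70566185e-04,
        -1.99166691e-02],
       [-2.69805352e-04, -2.41275254e-01,  9.70456686e-01,
        -1.43316711e+02],
       [ 0.00000000e+00,  0.00000000e+00,  0.00000000e+00,
         1.00000000e+00]])}
```

View pics/w1.png

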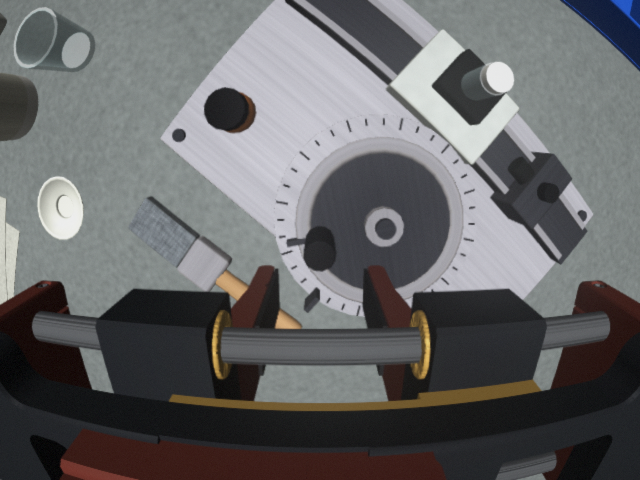

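The wrist view shows the hub at (384,227), the knob top at about (320,237), the pointer tip at (289,241) and the index bar around (312,300), with its inner top end at (316,292). The view is unobstructed, so I refine the positions.

```bash
cat >> h.py <<'E'
def wray(d,o,uv,z):
    a=np.array([uv[0]-d['cx'],uv[1]-d['cy']]); r=np.hypot(*a); t=r/d['fx']
    v=np.r_[a/r*np.sin(t),np.cos(t)]; H=d['hand_eye']; T=R.from_rotvec(o['orientation']).as_matrix()
    c=o['ee_pos']+T@H[:3,3]; w=T@H[:3,:3]@v; return c+w*(z-c[2])/w[2]
def row(P,o=None):  # world target -> tool shift from the commanded~measured pose
    o=o or status.get_obs(); return (R.from_rotvec(o['orientation']).as_matrix().T@(np.array(P)-o['ee_pos'])).round(2)
E
python3 - <<'E'
from h import *
o=status.get_obs(); d=optics.get_image('wrist')
hub=wray(d,o,(384,227),99);kn=wray(d,o,(320,237),132);pt=wray(d,o,(289,241),83);mk=wray(d,o,(316,292),91)
w=lambda p:np.arctan2(*(p-hub)[[1,0]])
for n,p in dict(hub=hub,kn=kn,pt=pt,mk=mk).items(): print(n,p.round(1),np.linalg.norm((p-hub)[:2]).round(1),w(p).round(3))
print(R.from_rotvec(o['orientation']).as_matrix().round(4))
f=d['frame'][215:325,265:365]; cv2.imwrite('pics/w1c.png',cv2.resize(f,None,fx=5,fy=5,interpolation=cv2.INTER_CUBIC)[:,:,::-1])
E
```

```text
hub [542.1  49.5  99. ] 0.0 0.0
kn [525.4  89.6 132. ] 43.4 1.967
pt [502.  103.7  83. ] 67.4 2.207
mk [476.9  70.8  91. ] 68.6 2.826
[[ 9.104e-01  4.138e-01 -8.000e-04]
 [ 4.138e-01 -9.104e-01 -3.000e-04]
 [-9.000e-04 -0.000e+00 -1.000e+00]]
```

View pics/w1c.png

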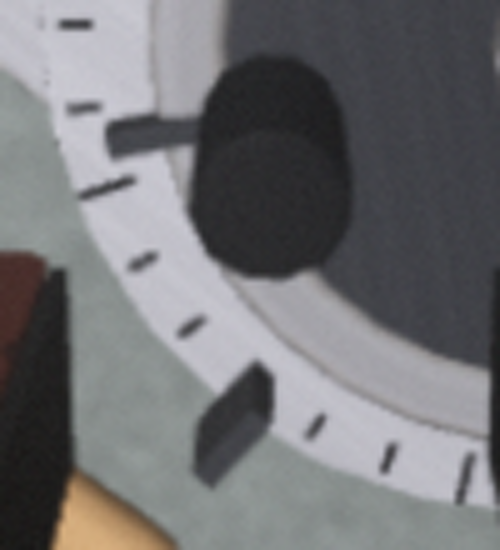

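The top of the knob is the lower disc, centred at crop (272,203), which is image (319.4,255.6). I recompute with that.

```bash
python3 - <<'E'
from h import *
o=status.get_obs(); d=optics.get_image('wrist')
hub=wray(d,o,(384,227),99);kn=wray(d,o,(319.4,255.6),132);pt=wray(d,o,(287,244),83);mk=wray(d,o,(318,290),85)
w=lambda p:np.arctan2(*(p-hub)[[1,0]])
for n,p in dict(hub=hub,kn=kn,pt=pt,mk=mk).items(): print(n,p.round(1),np.linalg.norm((p-hub)[:2]).round(1),w(p).round(3))
a=np.array([541,48.,0]);
for t in (2.176,): print(row(a+[46*np.cos(t),46*np.sin(t),120]))
E
```

```text
hub [542.2  49.3  99. ] 0.0 0.0
kn [515.  85. 132.] 44.9 2.223
pt [499.5 104.   83. ] 69.4 2.234
mk [476.8  69.   85. ] 68.3 2.849
[ 1.7  -1.56 79.74]
```

```bash
python3 -m inch '[[[1.5,-1.5,20,0,0,0,45],[1.5,-1.5,45,0,0,0,45],[1.5,-1.5,65,0,0,0,45],[1.5,-1.5,79.5,0,0,0,45],[1.5,-1.5,79.5,0,0,0,45],[1.5,-1.5,79.5,0,0,0,20],[1.5,-1.5,79.5,0,0,0,10],[1.5,-1.5,79.5,0,0,0,10],[1.5,-1.5,79.5,0,0,0,10],[1.5,-1.5,79.5,0,0,0,10]]]'
```

```text
t: 3.05
ee_pos: [516.1, 86.9, 121.1]
orientation: [3.069, 0.667, 0.004]
ft_force: [2.8, -2.7, 4.6]
width: 19.4
grasp_force: 30.0
```

```bash
cat >> h.py <<'E'
def arc(f0,angs,r=46):
    T=R.from_rotvec([3.0691,.6671,0]).as_matrix()
    for f in angs: print(f.round(3),(T.T@[r*(np.cos(f)-np.cos(f0)),r*(np.sin(f)-np.sin(f0)),0])[:2].round(1))
E
python3 -c "
from h import *
arc(2.19,np.linspace(2.19,3.1,15)[1:])"
```

```text
2.255 [-2.9  0.7]
2.32 [-5.8  1.5]
2.385 [-8.6  2.5]
2.45 [-11.3   3.8]
2.515 [-14.    5.2]
2.58 [-16.5   6.7]
2.645 [-19.    8.4]
2.71 [-21.3  10.3]
2.775 [-23.5  12.3]
2.84 [-25.5  14.5]
2.905 [-27.5  16.8]
2.97 [-29.2  19.2]
3.035 [-30.8  21.7]
3.1 [-32.3  24.3]
```

```bash
python3 -m inch '[[[-2.9,0.7,0,0,0,0,10],[-5.8,1.5,0,0,0,0,10],[-8.6,2.5,0,0,0,0,10],[-11.3,3.8,0,0,0,0,10],[-14,5.2,0,0,0,0,10],[-16.5,6.7,0,0,0,0,10],[-19,8.4,0,0,0,0,10],[-19,8.4,0,0,0,0,10]]]'
```

```text
t: 3.85
ee_pos: [502.3, 71.7, 121.0]
orientation: [-3.07, -0.667, -0.004]
ft_force: [2.9, 0.9, 7.0]
width: 19.7
grasp_force: 30.0
```

```bash
python3 -m inch '[[[-2.3,1.9,0,0,0,0,10],[-4.5,3.9,0,0,0,0,10],[-6.5,6.1,0,0,0,0,10],[-8.5,8.4,0,0,0,0,10],[-10.2,10.8,0,0,0,0,10],[-11.8,13.3,0,0,0,0,10],[-13.3,15.9,0,0,0,0,10],[-13.3,15.9,0,0,0,0,10]]]'
python3 -c "
from h import *
arc(3.1,np.arange(3.14,3.95,.04))"
```

```text
t: 4.65
ee_pos: [496.5, 51.8, 121.0]
orientation: [-3.07, -0.666, -0.003]
ft_force: [2.0, 0.7, 10.2]
width: 19.6
grasp_force: 30.0
3.14 [-0.8  1.7]
3.18 [-1.5  3.3]
3.22 [-2.2  5.1]
3.26 [-2.8  6.8]
3.3 [-3.3  8.6]
3.34 [-3.8 10.3]
3.38 [-4.2 12.1]
3.42 [-4.5 14. ]
3.46 [-4.7 15.8]
3.5 [-4.9 17.6]
3.54 [-5.  19.5]
3.58 [-5.  21.3]
3.62 [-4.9 23.1]
3.66 [-4.8 25. ]
3.7 [-4.6 26.8]
3.74 [-4.3 28.6]
3.78 [-4.  30.4]
3.82 [-3.5 32.2]
3.86 [-3.1 34. ]
3.9 [-2.5 35.7]
3.94 [-1.9 37.5]
```

```bash
python3 -m inch '[[[-0.8,1.7,-0.7,0,0,0,10],[-1.5,3.3,-0.7,0,0,0,10],[-2.2,5.1,-0.7,0,0,0,10]]]'
```

```text
t: 4.95
ee_pos: [496.4, 46.6, 121.1]
orientation: [-3.069, -0.666, -0.002]
ft_force: [3.8, 3.8, 2.4]
width: 19.3
grasp_force: 30.0
```

```bash
python3 -m inch '[[[-0.6,1.7,0,0,0,0,10]]]'
```

```text
t: 5.05
ee_pos: [496.6, 44.8, 121.1]
orientation: [-3.069, -0.666, -0.002]
ft_force: [2.9, 4.6, 3.3]
width: 19.3
grasp_force: 30.0
```

```bash
python3 -m inch '[[[-0.5,1.8,0,0,0,0,10]]]'
```

```text
t: 5.15
ee_pos: [496.8, 42.9, 121.1]
orientation: [-3.069, -0.666, -0.002]
ft_force: [3.7, 4.0, 3.1]
width: 19.6
grasp_force: 30.0
```

```bash
python3 - <<'E'
from h import *
o=status.get_obs(); d=optics.get_image('wrist'); f=d['frame'][40:280,340:640]
cv2.imwrite('pics/w2c.png',cv2.resize(f,None,fx=2.5,fy=2.5,interpolation=cv2.INTER_CUBIC)[:,:,::-1]); print(o['ft_force'])
E
```

```text
[3.71635713 4.01880262 3.11412123]
```

View pics/w2c.png

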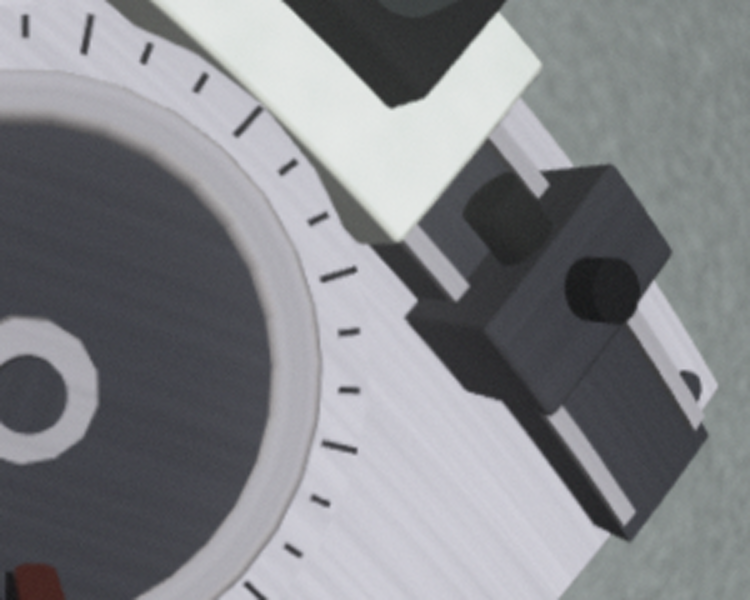

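The slide's -y top edge runs from crop (541,66) to (398,242). The rubber nose's end face spans about (464,212) to (500,173), so there is still a visible gap. I measure it.

```bash
python3 - <<'E'
from h import *
o=status.get_obs(); d=optics.get_image('wrist')
st=lambda p:R.from_euler('z',-.2835).apply(p-np.array([584.2,34.7,0]))
for u,v,z in((541,66,66),(398,242,66),(464,212,54),(500,173,54),(482,192,54)): print(st(wray(d,o,(340+u/2.5,40+v/2.5),z)).round(1))
E
```

```text
[ 61.3 -92.7  66. ]
[  7.4 -58.1  66. ]
[ 20.7 -81.7  54. ]
[ 33.5 -91.1  54. ]
[ 27.1 -86.3  54. ]
```

```bash
python3 - <<'E'
from h import *
o=status.get_obs(); d=optics.get_image('wrist')
st=lambda p:R.from_euler('z',.2835).apply(p-np.array([584.2,34.7,0]))
for u,v,z in((541,66,66),(398,242,66),(464,212,54),(500,173,54),(482,192,54)): print(st(wray(d,o,(340+u/2.5,40+v/2.5),z)).round(1))
E
python3 -c "
from h import *
arc(3.3,np.arange(3.33,4.3,.03))"
```

```text
[101.4 -45.3  66. ]
[ 37.3 -45.   66. ]
[ 61.3 -57.8  54. ]
[ 77.1 -58.9  54. ]
[ 69.2 -58.2  54. ]
3.33 [-0.3  1.3]
3.36 [-0.7  2.7]
3.39 [-0.9  4. ]
3.42 [-1.1  5.4]
3.45 [-1.3  6.8]
3.48 [-1.5  8.1]
3.51 [-1.6  9.5]
3.54 [-1.6 10.9]
3.57 [-1.7 12.3]
3.6 [-1.6 13.7]
3.63 [-1.6 15. ]
3.66 [-1.5 16.4]
3.69 [-1.3 17.8]
3.72 [-1.1 19.1]
3.75 [-0.9 20.5]
3.78 [-0.6 21.9]
3.81 [-0.3 23.2]
3.84 [ 0.  24.5]
3.87 [ 0.4 25.9]
3.9 [ 0.8 27.2]
3.93 [ 1.3 28.5]
3.96 [ 1.8 29.8]
3.99 [ 2.3 31. ]
4.02 [ 2.9 32.3]
4.05 [ 3.5 33.5]
4.08 [ 4.2 34.7]
4.11 [ 4.9 35.9]
4.14 [ 5.6 37.1]
4.17 [ 6.4 38.2]
4.2 [ 7.2 39.4]
4.23 [ 8.  40.5]
4.26 [ 8.9 41.5]
4.29 [ 9.8 42.6]
```

```bash
python3 -m inch '[[[-0.7,2.7,0,0,0,0,10],[-1.1,5.4,0,0,0,0,10],[-1.5,8.1,0,0,0,0,10],[-1.6,10.9,0,0,0,0,10],[-1.6,13.7,0,0,0,0,10],[-1.5,16.4,0,0,0,0,10],[-1.3,17.8,0,0,0,0,10],[-1.1,19.1,0,0,0,0,10]]]'
python3 - <<'E'
from h import *
o=status.get_obs(); d=optics.get_image('wrist')
st=lambda p:R.from_euler('z',.2835).apply(p-np.array([584.2,34.7,0]))
m=(d['frame'].min(2)>200).astype(np.uint8); m[:,:340]=0
c=max(cv2.findContours(m,0,2)[0],key=cv2.contourArea)[:,0]
P=np.array([st(wray(d,o,p.astype(float),66)) for p in c]); s=(P[:,0]>45)&(P[:,0]<95)&(P[:,1]<np.median(P[:,1])-5)
print('slide edge y',np.percentile(P[:,1],[0,2,5,10,20]).round(1)); print((o['ee_pos']-[541.2,48.3,0]))
arc(3.72,np.arange(3.74,4.2,.02))
E
```

```text
t: 6.1
ee_pos: [503.0, 25.0, 121.1]
orientation: [-3.069, -0.666, 0.001]
ft_force: [0.3, 5.5, 7.4]
width: 19.5
grasp_force: 30.0
slide edge y [-150.2 -149.4 -147.3 -140.6 -127.4]
[-38.18434177 -23.34089899 121.05350174]
3.74 [0.1 0.9]
3.76 [0.3 1.8]
3.78 [0.5 2.7]
3.8 [0.7 3.6]
3.82 [0.9 4.5]
3.84 [1.2 5.4]
3.86 [1.4 6.3]
3.88 [1.7 7.2]
3.9 [2. 8.]
3.92 [2.3 8.9]
3.94 [2.6 9.8]
3.96 [ 2.9 10.6]
3.98 [ 3.3 11.5]
4.0 [ 3.7 12.3]
4.02 [ 4.1 13.1]
4.04 [ 4.5 14. ]
4.06 [ 4.9 14.8]
4.08 [ 5.3 15.6]
4.1 [ 5.8 16.4]
4.12 [ 6.3 17.2]
4.14 [ 6.8 17.9]
4.16 [ 7.3 18.7]
4.18 [ 7.8 19.5]
```

```bash
python3 -m inch '[[[0.3,1.8,0,0,0,0,10],[0.7,3.6,0,0,0,0,10],[0.9,4.5,0,0,0,0,10]]]'
```

```text
t: 6.45
ee_pos: [505.5, 21.2, 121.0]
orientation: [-3.069, -0.666, 0.001]
ft_force: [0.7, 4.7, 7.9]
width: 19.7
grasp_force: 30.0
```

```bash
python3 -m inch '[[[0.3,0.9,0,0,0,0,10]]]'
```

```text
t: 6.55
ee_pos: [506.0, 20.6, 121.0]
orientation: [-3.069, -0.666, 0.002]
ft_force: [0.1, 4.4, 7.3]
width: 19.3
grasp_force: 30.0
```

```bash
python3 -m inch '[[[0.3,0.9,0,0,0,0,10]]]'
```

```text
t: 6.65
ee_pos: [506.6, 19.9, 121.0]
orientation: [-3.069, -0.666, 0.002]
ft_force: [-0.9, 4.3, 8.6]
width: 19.6
grasp_force: 30.0
```

```bash
python3 -m inch '[[[0.3,0.9,0,0,0,0,10]]]'
```

```text
t: 6.75
ee_pos: [507.2, 19.2, 121.0]
orientation: [-3.069, -0.666, 0.002]
ft_force: [-0.2, 4.4, 7.5]
width: 19.6
grasp_force: 30.0
```

```bash
python3 -m inch '[[[0.3,0.9,0,0,0,0,10]]]'
```

```text
t: 6.85
ee_pos: [507.8, 18.5, 121.0]
orientation: [-3.069, -0.666, 0.002]
ft_force: [-1.0, 3.6, 8.4]
width: 19.4
grasp_force: 30.0
```

```bash
python3 -m inch '[[[0.3,0.9,0,0,0,0,10]]]'
```

```text
t: 6.95
ee_pos: [508.4, 17.8, 121.0]
orientation: [-3.069, -0.666, 0.002]
ft_force: [-0.5, 4.3, 8.7]
width: 19.2
grasp_force: 30.0
```

```bash
python3 -m inch '[[[0.35,0.85,0,0,0,0,10]]]'
```

```text
t: 7.05
ee_pos: [509.0, 17.1, 121.0]
orientation: [-3.069, -0.666, 0.003]
ft_force: [-1.4, 4.1, 9.5]
width: 19.4
grasp_force: 30.0
```

```bash
python3 -m inch '[[[0.35,0.85,0,0,0,0,10]]]'
```

```text
t: 7.15
ee_pos: [509.6, 16.5, 121.0]
orientation: [-3.069, -0.666, 0.003]
ft_force: [-0.9, 4.0, 7.9]
width: 19.4
grasp_force: 30.0
```

```bash
python3 -m inch '[[[0.35,0.85,0,0,0,0,10]]]'
```

```text
t: 7.25
ee_pos: [510.2, 15.9, 121.0]
orientation: [-3.069, -0.666, 0.003]
ft_force: [-1.4, 4.0, 9.3]
width: 19.3
grasp_force: 30.0
```

```bash
python3 -m inch '[[[0.4,0.8,0,0,0,0,10]]]'
```

```text
t: 7.35
ee_pos: [510.9, 15.3, 121.0]
orientation: [-3.069, -0.666, 0.003]
ft_force: [-0.8, 3.9, 9.7]
width: 19.3
grasp_force: 30.0
```

```bash
python3 -m inch '[[[0.4,0.8,0,0,0,0,10]]]'
```

```text
t: 7.45
ee_pos: [511.2, 14.9, 121.0]
orientation: [-3.069, -0.666, 0.004]
ft_force: [-3.1, 6.4, 12.1]
width: 19.8
grasp_force: 30.0
```

```bash
python3 -m inch '[[[0.4,0.8,0,0,0,0,10]]]'
```

```text
t: 7.55
ee_pos: [511.4, 14.7, 120.9]
orientation: [-3.068, -0.665, 0.006]
ft_force: [-5.6, 9.5, 12.6]
width: 19.4
grasp_force: 30.0
```

```bash
python3 - <<'E'
from h import *
from scipy.optimize import least_squares
p=np.array([(516.1,86.9),(502.3,71.7),(496.5,51.8),(496.4,46.6),(496.8,42.9),(503,25),(505.5,21.2),(506,20.6),(508.4,17.8),(510.2,15.9),(510.9,15.3)])
s=least_squares(lambda q:np.hypot(*(p-q[:2]).T)-q[2],[541,48,46]);print(s.x,s.fun.round(2))
s2=least_squares(lambda q:np.hypot(*(p-q[:2]).T)-46,[541,48]);print(s2.x,s2.fun.round(2))
c=s2.x; e=np.array([511.4,14.7])-c; f0=np.arctan2(e[1],e[0])%(2*np.pi); print(f0)
arc(f0,np.r_[np.linspace(f0,2.95,17)[1:]])
E
```

```text
[542.74746078  48.94285969  46.38152622] [-0.    0.03 -0.05  0.03 -0.04  0.02  0.06  0.03 -0.02 -0.   -0.06]
[542.29823922  48.92595967] [ 0.13  0.03 -0.11 -0.04 -0.1   0.01  0.07  0.04  0.02  0.05  0.01]
3.9780444775217645
3.914 [-1.1 -2.7]
3.85 [-2.  -5.6]
3.785 [-2.7 -8.4]
3.721 [ -3.3 -11.3]
3.657 [ -3.6 -14.3]
3.593 [ -3.8 -17.2]
3.528 [ -3.7 -20.2]
3.464 [ -3.5 -23.1]
3.4 [ -3.1 -26. ]
3.336 [ -2.5 -28.9]
3.271 [ -1.8 -31.8]
3.207 [ -0.8 -34.6]
3.143 [  0.3 -37.3]
3.079 [  1.7 -40. ]
3.014 [  3.1 -42.5]
2.95 [  4.8 -45. ]
```

```bash
python3 -m inch '[[[-1.1,-2.7,0,0,0,0,10],[-2,-5.6,0,0,0,0,10],[-2.7,-8.4,0,0,0,0,10],[-3.3,-11.3,0,0,0,0,10],[-3.6,-14.3,0,0,0,0,10],[-3.8,-17.2,0,0,0,0,10],[-3.7,-20.2,0,0,0,0,10],[-3.5,-23.1,0,0,0,0,10],[-3.1,-26,0,0,0,0,10],[-2.5,-28.9,0,0,0,0,10],[-1.8,-31.8,0,0,0,0,10],[-0.8,-34.6,0,0,0,0,10],[0.3,-37.3,0,0,0,0,10],[1.7,-40,0,0,0,0,10],[3.1,-42.5,0,0,0,0,10],[3.1,-42.5,0,0,0,0,10]]]'
python3 - <<'E'
from h import *
o=status.get_obs(); e=o['ee_pos']-[542.5,48.9,0]; print(np.arctan2(e[1],e[0])%6.2832,np.hypot(*e[:2]))
d=optics.get_image('wrist'); f=d['frame'][200:360,230:430]
cv2.imwrite('pics/w3c.png',cv2.resize(f,None,fx=3.75,fy=3.75,interpolation=cv2.INTER_CUBIC)[:,:,::-1])
E
```

```text
t: 9.15
ee_pos: [497.0, 53.4, 121.0]
orientation: [3.07, 0.668, -0.005]
ft_force: [-2.7, -1.3, 10.7]
width: 19.2
grasp_force: 30.0
3.0425365820535837 45.727143952298654
```

View pics/w3c.png

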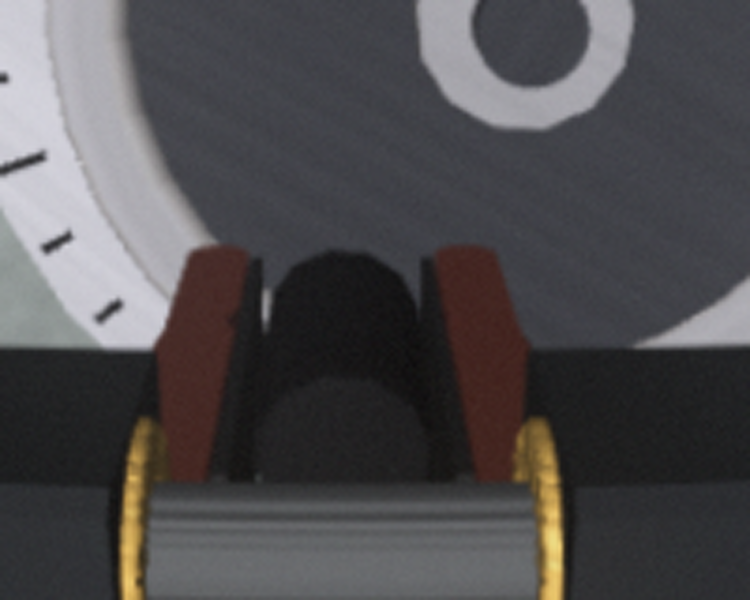

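```bash
python3 -c "
from h import *
arc(3.042,np.array([3.0,2.96,2.92,2.89,2.87,2.855]))"
```

```text
3.0 [ 1.  -1.6]
2.96 [ 2.  -3.2]
2.92 [ 3.1 -4.7]
2.89 [ 4.  -5.8]
2.87 [ 4.6 -6.5]
2.855 [ 5. -7.]
```

```bash
python3 -m inch '[[[1,-1.6,0,0,0,0,10],[2,-3.2,0,0,0,0,10],[3.1,-4.7,0,0,0,0,10],[4.1,-5.9,0,0,0,0,10],[4.1,-5.9,0,0,0,0,10],[4.1,-5.9,0,0,0,0,10]]]'
```

```text
t: 9.8
ee_pos: [498.2, 60.3, 121.0]
orientation: [3.07, 0.668, -0.005]
ft_force: [-3.9, -1.2, 11.5]
width: 19.6
grasp_force: 30.0
```

```bash
python3 -m inch '[[[0,0,0,0,0,0,40],[0,0,0,0,0,0,40],[0,0,0,0,0,0,40],[0,0,-20,0,0,0,40],[0,0,-45,0,0,0,40],[-25,0,-75,0,0,0,40],[-60,0,-80,0,0,0,40],[-60,0,-80,0,0,0,40],[-60,0,-80,0,0,0,40]]]'
python3 - <<'E'
from h import *
o=status.get_obs()
d=optics.get_image('wrist'); np.savez('w4.npz',ee=o['ee_pos'],ori=o['orientation'])
cv2.imwrite('pics/w4full.png',d['frame'][:,:,::-1])
T=R.from_rotvec(o['orientation']).as_matrix();H=d['hand_eye'];print('cam',(o['ee_pos']+T@H[:3,3]).round(1))
def wproj(P):
    v=H[:3,:3].T@(T.T@(np.array(P)-o['ee_pos'])-H[:3,3]); t=np.arctan2(np.hypot(*v[:2]),v[2]); return np.array([d['cx'],d['cy']])+d['fx']*t*v[:2]/np.hypot(*v[:2])
q=wproj([475,69,83]);print(q)
u,v=np.clip((q-[80,60]).astype(int),0,[480,360]); print(u,v)
cv2.imwrite('pics/w4c.png',cv2.resize(d['frame'][v:v+120,u:u+160],None,fx=5,fy=5,interpolation=cv2.INTER_CUBIC)[:,:,::-1])
E
```

```text
t: 10.7
ee_pos: [444.9, 35.7, 201.0]
orientation: [3.07, 0.666, 0.0]
ft_force: [-0.2, -0.4, 0.3]
width: 35.1
grasp_force: 0.0
cam [504.9  63.1 344.3]
[295.35412777 180.77222028]
215 120
```

View pics/w4c.png

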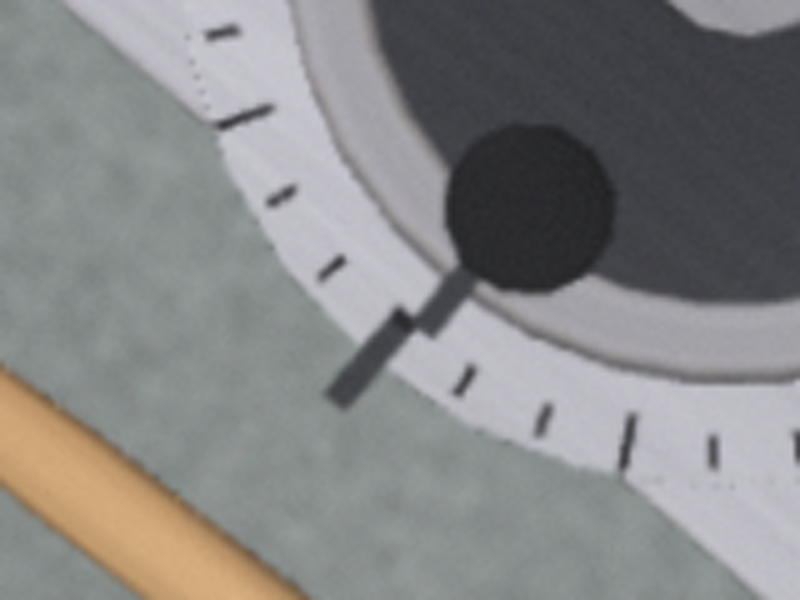

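The wrist view from above shows the pointer tip at crop (426,326), slightly anticlockwise of the bar. The bar runs from (340,396) to (400,322), and the knob top is at (530,208). I compute the angular difference.

```bash
python3 - <<'E'
from h import *
o=status.get_obs(); d=optics.get_image('wrist')
hsv=d['frame']
# hub: bright ring on dark disc near expected pixel
px=lambda u,v:(215+(u+.5)/5-.5,120+(v+.5)/5-.5)
m=(d['frame'].min(2)>110).astype(np.uint8)
for c in cv2.findContours(m,cv2.RETR_LIST,2)[0]:
    (x,y),r=cv2.minEnclosingCircle(c)
    if 12<r<32 and 330<x<420 and 50<y<160: hub=wray(d,o,(x,y),99); print('hub',x,y,r,hub.round(1))
for hb in (hub,np.array([542,49.,0])):
  w=lambda p:np.arctan2(*(p-hb)[[1,0]]).round(4)
  for n,u,v,z in(('tip',425,326,83),('ptr base',466,273,83),('knob',530,208,132),('bar in',398,322,91),('bar out',338,396,91),('bar face low',408,318,83)):
    p=wray(d,o,px(u,v),z); print(n,p.round(1),w(p),np.hypot(*(p-hb)[:2]).round(1))
E
```

```text
hub 363.65216064453125 107.0 12.032258987426758 [540.8  48.5  99. ]
hub 362.90350341796875 107.90351104736328 20.382009506225586 [540.   48.7  99. ]
tip [474.3  65.3  83. ] 2.8939 67.8
ptr base [483.5  63.1  83. ] 2.8915 58.3
knob [497.4  59.6 132. ] 2.8905 44.0
bar in [474.2  68.8  91. ] 2.8442 68.8
bar out [461.4  72.3  91. ] 2.8499 82.0
bar face low [474.3  67.9  83. ] 2.8561 68.5
tip [474.3  65.3  83. ] 2.9055 69.7
ptr base [483.5  63.1  83. ] 2.905 60.2
knob [497.4  59.6 132. ] 2.9083 45.8
bar in [474.2  68.8  91. ] 2.8569 70.6
bar out [461.4  72.3  91. ] 2.8605 83.9
bar face low [474.3  67.9  83. ] 2.8686 70.3
```

```bash
python3 -m inch '[[[25,0,2,0,0,0,40],[60,0,8,0,0,0,40],[60,0,35,0,0,0,40],[60,0,65,0,0,0,40],[60,0,80,0,0,0,40],[60,0,80,0,0,0,40],[60,0,80,0,0,0,20],[60,0,80,0,0,0,10],[60,0,80,0,0,0,10],[60,0,80,0,0,0,10]]]'
```

```text
t: 11.8
ee_pos: [500.5, 60.9, 121.7]
orientation: [3.07, 0.667, 0.003]
ft_force: [0.2, 0.7, -0.0]
width: 19.2
grasp_force: 30.0
```

```bash
python3 -m inch '[[[0.7,-0.85,0,0,0,0,10],[1.4,-1.7,0,0,0,0,10],[1.4,-1.7,0,0,0,0,10],[1.4,-1.7,0,0,0,0,10]]]'
```

```text
t: 12.2
ee_pos: [500.9, 62.8, 121.5]
orientation: [3.07, 0.667, 0.002]
ft_force: [-1.1, -2.2, 5.6]
width: 19.7
grasp_force: 30.0
```

```bash
python3 -m inch '[[[1.4,-1.7,0,0,0,0,10],[0,0,0,0,0,0,40],[0,0,0,0,0,0,40],[0,0,0,0,0,0,40],[0,0,-20,0,0,0,40],[0,0,-45,0,0,0,40],[-25,0,-75,0,0,0,40],[-60,0,-80,0,0,0,40],[-60,0,-80,0,0,0,40],[-60,0,-80,0,0,0,40]]]' | head -0; echo skip
```

```text
skipException ignored on flushing sys.stdout:
BrokenPipeError: [Errno 32] Broken pipe
```

I made a mistake there: the second call began with an extra 2.2 mm clockwise row before it released and backed off. I need to measure the wheel again. I'll locate the knob by mask in both wrist pictures.

```bash
cat > kn.py <<'E'
from h import *
def knob(f,d,o):
    g=f.max(2); m=((g<56)).astype(np.uint8); m[300:]=0; m[:,:250]=0; m[:,400:]=0; m[:80]=0
    m=cv2.morphologyEx(m,cv2.MORPH_OPEN,np.ones((9,9),np.uint8))
    out=[]
    for c in cv2.findContours(m,0,2)[0]:
        (x,y),r=cv2.minEnclosingCircle(c); A=cv2.contourArea(c)
        if A>300 and A<2000: M=cv2.moments(c); u=(M['m10']/M['m00'],M['m01']/M['m00']); out.append((np.round(u,2),round(r,1),A,wray(d,o,u,132).round(2)))
    return out
E
python3 - <<'E'
from kn import *
o=status.get_obs(); d=optics.get_image('wrist'); z=np.load('w4.npz')
old=cv2.imread('pics/w4full.png')[:,:,::-1]
print(o['t'],o['ee_pos'].round(1),z['ee'].round(1),o['width'])
print('old',knob(old,d,dict(ee_pos=z['ee'],orientation=z['ori']))); print('new',knob(d['frame'],d,o))
print(old[161,321],d['frame'][161,321])
cv2.imwrite('pics/w5full.png',d['frame'][:,:,::-1])
cv2.imwrite('pics/w5c.png',cv2.resize(d['frame'][120:240,215:375],None,fx=5,fy=5,interpolation=cv2.INTER_CUBIC)[:,:,::-1])
E
```

```text
13.2 [445.6  38.  201.1] [444.9  35.7 201. ] 35.21421546025195
old [(array([320.79, 160.82]), 17.2, 828.5, array([497.03,  59.38, 132.  ]))]
new [(array([319.  , 159.72]), 17.3, 828.0, array([497.96,  62.82, 132.  ]))]
[43 42 46] [42 40 43]
```

View pics/w5c.png

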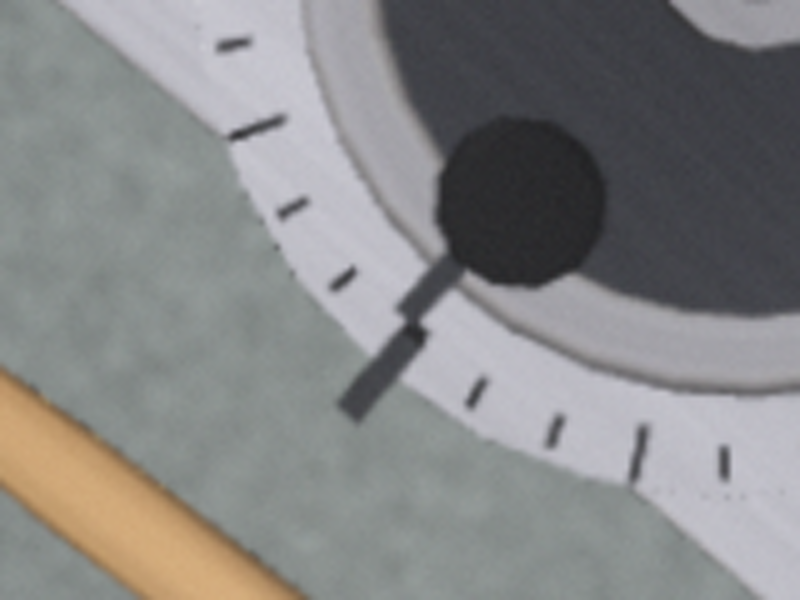

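The pointer tip at crop (409,308) is now about 0.03 rad clockwise past the bar, whose inner end is at (412,335). To mend this properly I will repeat the approach: wind anticlockwise gently to the stop again, then come back clockwise to the bar.

```bash
python3 -m inch '[[[25,0,2,0,0,0,40],[59,0,8,0,0,0,40],[59,0,35,0,0,0,40],[59,0,65,0,0,0,40],[59,0,80,0,0,0,40],[59,0,80,0,0,0,40],[59,0,80,0,0,0,20],[59,0,80,0,0,0,10],[59,0,80,0,0,0,10],[59,0,80,0,0,0,10]]]'
python3 - <<'E'
from h import *
z=status.get_obs(); d=optics.get_image('wrist')
o=dict(ee_pos=np.array([445.6,38,201.1]),orientation=np.array([3.07,.666,0.]))
px=lambda u,v:(215+(u+.5)/5-.5,120+(v+.5)/5-.5)
hb=np.array([541.5,49,0])
for n,u,v,zz in(('tip',409,309,83),('base',452,262,83),('bar in top',410,342,91),('bar out',349,409,91),('bar in low',416,327,75)):
    p=wray(d,o,px(u,v),zz); print(n,p.round(1),np.arctan2(*(p-hb)[[1,0]]).round(4),np.hypot(*(p-hb)[:2]).round(1))
arc(2.822,np.linspace(2.822,3.87,18)[1:])
E
```

```text
t: 14.25
ee_pos: [500.1, 62.6, 121.6]
orientation: [3.07, 0.667, 0.003]
ft_force: [0.4, 0.2, -1.1]
width: 19.7
grasp_force: 30.0
tip [475.6  70.4  83. ] 2.8278 69.3
base [484.2  67.6  83. ] 2.8283 60.3
bar in top [472.4  68.3  91. ] 2.8698 71.7
bar out [460.4  72.2  91. ] 2.8629 84.3
bar in low [472.7  68.5  75. ] 2.865 71.5
2.884 [-1.9  2.1]
2.945 [-3.6  4.4]
3.007 [-5.2  6.7]
3.069 [-6.6  9.2]
3.13 [-7.9 11.7]
3.192 [-9.  14.3]
3.254 [-10.  17.]
3.315 [-10.8  19.7]
3.377 [-11.4  22.5]
3.438 [-11.9  25.3]
3.5 [-12.2  28.1]
3.562 [-12.3  30.9]
3.623 [-12.2  33.7]
3.685 [-12.   36.6]
3.747 [-11.5  39.4]
3.808 [-11.   42.2]
3.87 [-10.2  44.9]
```

```bash
python3 -m inch '[[[-1.9,2.1,0,0,0,0,10],[-3.6,4.4,0,0,0,0,10],[-5.2,6.7,0,0,0,0,10],[-6.6,9.2,0,0,0,0,10],[-7.9,11.7,0,0,0,0,10],[-9,14.3,0,0,0,0,10],[-10,17,0,0,0,0,10],[-10.8,19.7,0,0,0,0,10],[-11.4,22.5,0,0,0,0,10],[-11.9,25.3,0,0,0,0,10],[-12.2,28.1,0,0,0,0,10],[-12.3,30.9,0,0,0,0,10],[-12.2,33.7,0,0,0,0,10],[-12,36.6,0,0,0,0,10],[-11.5,39.4,0,0,0,0,10],[-11,42.2,0,0,0,0,10]]]'
```

```text
t: 15.9
ee_pos: [508.1, 20.1, 121.4]
orientation: [-3.069, -0.665, -0.004]
ft_force: [2.6, 7.1, 4.3]
width: 19.4
grasp_force: 30.0
```

```bash
python3 -m inch '[[[0.5,1.4,0,0,0,0,10],[1,2.7,0,0,0,0,10],[1.5,4,0,0,0,0,10]]]'
```

```text
t: 16.2
ee_pos: [510.8, 17.1, 121.4]
orientation: [-3.069, -0.665, -0.003]
ft_force: [2.0, 6.0, 5.6]
width: 19.3
grasp_force: 30.0
```

```bash
python3 -m inch '[[[0.4,0.9,0,0,0,0,10]]]'
```

```text
t: 16.3
ee_pos: [511.5, 16.5, 121.4]
orientation: [-3.069, -0.666, -0.003]
ft_force: [1.4, 6.0, 6.8]
width: 19.4
grasp_force: 30.0
```

```bash
python3 -m inch '[[[0.4,0.8,0,0,0,0,10]]]'
```

```text
t: 16.4
ee_pos: [512.1, 15.9, 121.4]
orientation: [-3.069, -0.665, -0.003]
ft_force: [1.1, 6.5, 6.4]
width: 19.9
grasp_force: 30.0
```

```bash
python3 -m inch '[[[0.4,0.8,0,0,0,0,10]]]'
```

```text
t: 16.5
ee_pos: [512.4, 15.5, 121.3]
orientation: [-3.069, -0.665, -0.002]
ft_force: [-0.8, 8.7, 8.1]
width: 19.6
grasp_force: 30.0
```

```bash
python3 -m inch '[[[0.4,0.8,0,0,0,0,10]]]'
```

```text
t: 16.6
ee_pos: [512.7, 15.2, 121.3]
orientation: [-3.068, -0.664, -0.0]
ft_force: [-2.0, 11.5, 9.4]
width: 19.7
grasp_force: 30.0
```

```bash
python3 - <<'E'
from h import *
# contact TCP ~ mark+1.13 rad ; fit centre of this grasp's circle (r=46)
from scipy.optimize import least_squares
p=np.array([(500.1,62.6),(508.1,20.1),(510.8,17.1),(511.5,16.5),(512.1,15.9)])
s=least_squares(lambda q:np.hypot(*(p-q[:2]).T)-46,[542,48]);c=s.x;o=status.get_obs();e=o['ee_pos'][:2]-c
e1=p[0]-c;g=np.arctan2(e1[1],e1[0]); f0=np.arctan2(e[1],e[0])%(2*np.pi); print(c,s.fun.round(2),'grasp',g,'now',f0,'mark',g+.035)
arc(f0,np.linspace(f0,g+.035+.05,18)[1:])
E
```

```text
[544.01954761  48.95926852] [-0.01  0.08  0.03 -0.05 -0.05] grasp 2.8404538020156593 now 3.9635672896099816 mark 2.8754538020156595
3.903 [-1.  -2.6]
3.841 [-1.8 -5.3]
3.78 [-2.5 -8. ]
3.719 [ -3.  -10.8]
3.658 [ -3.3 -13.6]
3.597 [ -3.5 -16.4]
3.536 [ -3.5 -19.2]
3.475 [ -3.3 -22. ]
3.414 [ -3.  -24.8]
3.353 [ -2.4 -27.5]
3.292 [ -1.8 -30.3]
3.231 [ -0.9 -32.9]
3.17 [  0.1 -35.6]
3.109 [  1.3 -38.1]
3.048 [  2.6 -40.6]
2.987 [  4.1 -43. ]
2.925 [  5.7 -45.3]
```

```bash
python3 -m inch '[[[-1,-2.6,0,0,0,0,10],[-1.8,-5.3,0,0,0,0,10],[-2.5,-8,0,0,0,0,10],[-3,-10.8,0,0,0,0,10],[-3.3,-13.6,0,0,0,0,10],[-3.5,-16.4,0,0,0,0,10],[-3.5,-19.2,0,0,0,0,10],[-3.3,-22,0,0,0,0,10],[-3,-24.8,0,0,0,0,10],[-2.4,-27.5,0,0,0,0,10],[-1.8,-30.3,0,0,0,0,10],[-0.9,-32.9,0,0,0,0,10],[0.1,-35.6,0,0,0,0,10],[1.3,-38.1,0,0,0,0,10],[2.6,-40.6,0,0,0,0,10],[4.1,-43,0,0,0,0,10],[5.7,-45.3,0,0,0,0,10],[5.7,-45.3,0,0,0,0,10],[5.7,-45.3,0,0,0,0,10]]]'
python3 - <<'E'
from h import *
o=status.get_obs(); c=[544.02,48.96]; e=o['ee_pos'][:2]-c; g=np.arctan2(e[1],e[0]); print(g,np.hypot(*e)); arc(g,np.array([2.90,2.885,2.875]))
E
```

```text
t: 18.5
ee_pos: [498.9, 57.4, 121.4]
orientation: [3.07, 0.667, -0.001]
ft_force: [-2.1, -1.6, 9.8]
width: 19.4
grasp_force: 30.0
2.9573136299307716 45.92201008691917
2.9 [ 1.6 -2.1]
2.885 [ 2.  -2.7]
2.875 [ 2.3 -3. ]
```

```bash
python3 -m inch '[[[0.7,-0.9,0,0,0,0,10],[1.4,-1.9,0,0,0,0,10],[2,-2.7,0,0,0,0,10],[2,-2.7,0,0,0,0,10],[2,-2.7,0,0,0,0,10]]]'
```

```text
t: 19.0
ee_pos: [499.5, 60.4, 121.4]
orientation: [3.069, 0.667, -0.001]
ft_force: [-2.0, -1.9, 11.1]
width: 19.6
grasp_force: 30.0
```

```bash
python3 -m inch '[[[0,0,0,0,0,0,40],[0,0,0,0,0,0,40],[0,0,0,0,0,0,40],[0,0,-20,0,0,0,40],[0,0,-45,0,0,0,40],[-25,0,-75,0,0,0,40],[-60,0,-80,0,0,0,40],[-60,0,-80,0,0,0,40],[-60,0,-80,0,0,0,40]]]'
cat > look.py <<'E'
from kn import *
o=status.get_obs(); d=optics.get_image('wrist'); k=knob(d['frame'],d,o); print(o['ee_pos'].round(2),k)
K=k[0][3]; hb=[541.5,49.]
for n,p in (('old +0.043',(497.03,59.38)),('w5 -0.0355',(497.96,62.82)),('now',K[:2])): print(n,np.arctan2(p[1]-hb[1],p[0]-hb[0]).round(4),np.hypot(p[0]-hb[0],p[1]-hb[1]))
E
python3 look.py
```

```text
t: 19.9
ee_pos: [445.1, 36.0, 201.0]
orientation: [3.07, 0.666, 0.001]
ft_force: [0.8, 0.2, 0.0]
width: 35.5
grasp_force: 0.0
[445.08  36.   200.99] [(array([322.08, 162.36]), 17.2, 815.0, array([496.75,  58.6 , 132.  ]))]
old +0.043 2.9123 45.66536214681761
w5 -0.0355 2.8342 45.68067425071572
now 2.9303 45.768138480825286
```

The knob now stands 0.061 rad anticlockwise of the bar, because closing the gripper had shifted the wheel slightly before the last turn. I regrasp and finish by absolute tool-y coordinate.

```bash
python3 -m inch '[[[25,0,2,0,0,0,40],[60,0,8,0,0,0,40],[60,0,35,0,0,0,40],[60,0,65,0,0,0,40],[60,0,80,0,0,0,40],[60,0,80,0,0,0,40],[60,0,80,0,0,0,20],[60,0,80,0,0,0,10],[60,0,80,0,0,0,10],[60,0,80,0,0,0,10]]]'
echo "from h import *
o=status.get_obs();print('toolY',o['ee_pos']@[.4138,-.9104,0],'target 149.65',o['ee_pos'],o['ft_force'])">ty.py; python3 ty.py
```

```text
t: 20.95
ee_pos: [500.8, 61.0, 121.7]
orientation: [3.07, 0.667, 0.004]
ft_force: [2.3, -1.0, -1.7]
width: 19.2
grasp_force: 30.0
toolY 151.69608120653993 target 149.65 [500.84574287  61.02140509 121.67656736] [ 2.33916344 -0.98142338 -1.68877837]
```

Consistent (151.70, matching the release). I move clockwise by 2.05 mm in tool y.

```bash
python3 -m inch '[[[0.6,-0.7,0,0,0,0,10],[1.2,-1.4,0,0,0,0,10],[1.7,-2.1,0,0,0,0,10],[1.7,-2.1,0,0,0,0,10],[1.7,-2.1,0,0,0,0,10]]]'; python3 ty.py
```

```text
t: 21.45
ee_pos: [501.4, 63.7, 121.5]
orientation: [3.07, 0.667, 0.003]
ft_force: [2.3, -4.9, 6.5]
width: 19.5
grasp_force: 30.0
toolY 149.46923049610373 target 149.65 [501.40016521  63.71941769 121.49104953] [ 2.33096721 -4.89595466  6.45028476]
```

```bash
python3 -m inch '[[[0,0,0,0,0,0,40],[0,0,0,0,0,0,40],[0,0,0,0,0,0,40],[0,0,-20,0,0,0,40],[0,0,-45,0,0,0,40],[-25,0,-75,0,0,0,40],[-60,0,-80,0,0,0,40],[-60,0,-80,0,0,0,40],[-60,0,-80,0,0,0,40]]]'
python3 look.py; python3 -c "
from h import *
d=optics.get_image('wrist')['frame']
cv2.imwrite('pics/w6c.png',cv2.resize(d[120:240,215:375],None,fx=5,fy=5,interpolation=cv2.INTER_CUBIC)[:,:,::-1])"
```

```text
t: 22.35
ee_pos: [445.6, 38.8, 201.0]
orientation: [-3.07, -0.666, -0.0]
ft_force: [1.1, 0.6, 0.1]
width: 35.0
grasp_force: 0.0
[445.6   38.79 200.97] [(array([322.71, 162.37]), 17.2, 823.0, array([497.4 ,  61.08, 132.  ]))]
old +0.043 2.9123 45.66536214681761
w5 -0.0355 2.8342 45.68067425071572
now 2.8742 45.72457107507955
```

View pics/w6c.png

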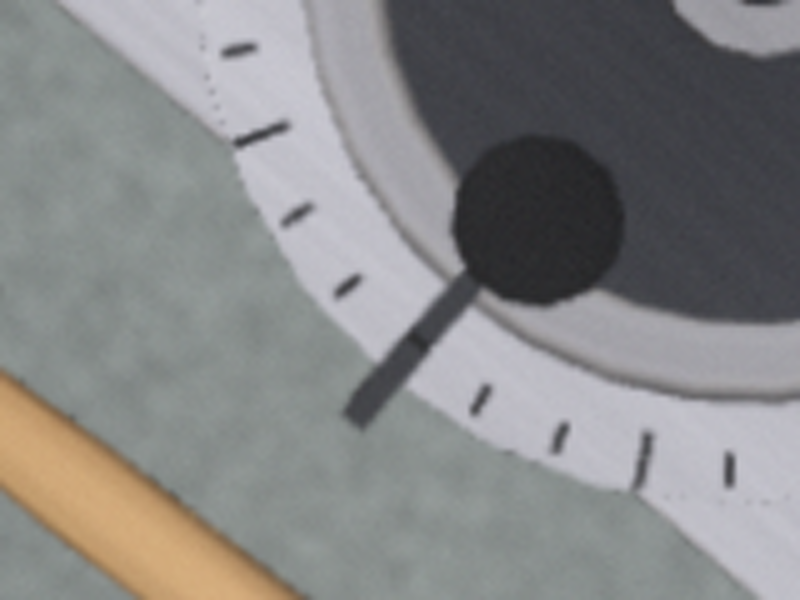

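The pointer is now collinear with the bar, their ends meeting at crop (417,341). Next is the clamp lever: hover over the pin, straddle it, grip it and swing it.

```bash
python3 -m inch '[[[-17,25,0,0,0,0,45],[-34,50,0,0,0,0,45],[-51,75,0,0,0,0,45],[-68,100,0,0,0,0,45],[-68,100,0,0,0,0,45],[-68,100,30,0,0,0,45],[-68,100,60,0,0,0,45],[-68,100,90,0,0,0,45],[-68,100,110,0,0,0,45],[-68,100,124,0,0,0,45],[-68,100,124,0,0,0,45],[-68,100,124,0,0,0,25],[-68,100,124,0,0,0,5],[-68,100,124,0,0,0,5],[-68,100,124,0,0,0,5]]]'
python3 -c "
from h import *
arc(2.858,np.linspace(2.858,3.83,15)[1:],60)"
```

```text
t: 23.95
ee_pos: [426.5, -80.6, 77.6]
orientation: [3.069, 0.667, 0.003]
ft_force: [1.0, 0.3, -0.5]
width: 13.2
grasp_force: 30.0
2.927 [-2.6  3.2]
2.997 [-5.   6.7]
3.066 [-7.1 10.2]
3.136 [-9. 14.]
3.205 [-10.6  17.8]
3.275 [-12.   21.7]
3.344 [-13.   25.8]
3.413 [-13.8  29.8]
3.483 [-14.3  34. ]
3.552 [-14.6  38.1]
3.622 [-14.5  42.3]
3.691 [-14.1  46.5]
3.761 [-13.5  50.6]
3.83 [-12.5  54.6]
```

Gripped the pin (width 13.2). Swinging it most of the way.

```bash
python3 -m inch '[[[-2.6,3.2,0,0,0,0,5],[-5,6.7,0,0,0,0,5],[-7.1,10.2,0,0,0,0,5],[-9,14,0,0,0,0,5],[-10.6,17.8,0,0,0,0,5],[-12,21.7,0,0,0,0,5],[-13,25.8,0,0,0,0,5],[-13.8,29.8,0,0,0,0,5],[-14.3,34,0,0,0,0,5],[-14.6,38.1,0,0,0,0,5],[-14.5,42.3,0,0,0,0,5],[-14.1,46.5,0,0,0,0,5],[-13.5,50.6,0,0,0,0,5]]]'
```

```text
t: 25.25
ee_pos: [432.0, -131.5, 77.3]
orientation: [-3.068, -0.667, 0.006]
ft_force: [-4.5, 5.0, 10.8]
width: 13.5
grasp_force: 30.0
```

```bash
python3 -m inch '[[[0.5,2,0,0,0,0,5],[1,4,0,0,0,0,5]]]'
```

```text
t: 25.45
ee_pos: [435.0, -134.8, 77.3]
orientation: [-3.068, -0.667, 0.005]
ft_force: [-6.4, 4.5, 10.7]
width: 13.0
grasp_force: 30.0
```

```bash
python3 -m inch '[[[0.3,1.2,0,0,0,0,5]]]'
```

```text
t: 25.55
ee_pos: [435.7, -135.7, 77.3]
orientation: [-3.068, -0.667, 0.005]
ft_force: [-5.0, 4.4, 10.3]
width: 12.8
grasp_force: 30.0
```

```bash
python3 -m inch '[[[0.4,1.2,0,0,0,0,5]]]'
```

```text
t: 25.65
ee_pos: [436.2, -136.3, 77.2]
orientation: [-3.067, -0.666, 0.006]
ft_force: [-7.8, 10.2, 14.6]
width: 13.7
grasp_force: 30.0
```

```bash
python3 -m inch '[[[0.4,1,0,0,0,0,5]]]'
```

```text
t: 25.75
ee_pos: [436.3, -136.3, 77.2]
orientation: [-3.066, -0.665, 0.008]
ft_force: [-8.6, 13.1, 17.0]
width: 13.4
grasp_force: 30.0
```

```bash
python3 -m inch '[[[0,0,0,0,0,0,40],[0,0,0,0,0,0,40],[0,0,0,0,0,0,40],[0,0,-20,0,0,0,40],[0,0,-50,0,0,0,40],[0,0,-90,0,0,0,40],[0,0,-124,0,0,0,40],[-5,-40,-124,0,0,0,40],[20,-80,-124,0,0,0,40],[46,-120,-124,0,0,0,40],[58,-150,-124,0,0,0,40],[10,-155,-124,0,0,0,40],[10,-155,-124,0,0,0,40],[10,-155,-124,0,0,0,40]]]'
python3 look.py; python3 - <<'E'
from h import *
d=optics.get_image('top')
P=np.array([482.5,-96.5,85])
for a in (0,.9,1.0): print(a,proj(d,P+60*np.array([np.cos(2.858+a),np.sin(2.858+a),0])).round(1))
f=d['frame'].max(2); m=((f<60)).astype(np.uint8); m[:265]=0;m[310:]=0;m[:,:340]=0;m[:,400:]=0
for c in cv2.findContours(m,0,2)[0]:
    if cv2.contourArea(c)>3: print(cv2.minEnclosingCircle(c),cv2.contourArea(c))
E
```

```text
t: 27.15
ee_pos: [383.7, 7.2, 201.0]
orientation: [3.07, 0.667, 0.001]
ft_force: [0.5, -0.2, 0.3]
width: 35.3
grasp_force: 0.0
[383.72   7.24 201.04] []
0 [[351.8 289.8]]
0.9 [[372.9 286.4]]
1.0 [[374.8 284.9]]
((374.0, 286.0), 3.1623775959014893) 23.0
((355.0, 290.5), 8.500100135803223) 58.5Traceback (most recent call last):
  File "look.py", line 3, in <module>
    K=k[0][3]; hb=[541.5,49.]
      ~^^^
IndexError: list index out of range
```

```bash
python3 -m inch '[[[23,-1,0,0,0,0,40],[46,-2,0,0,0,0,40],[69,-3,0,0,0,0,40],[69,-3,0,0,0,0,40],[69,-3,0,0,0,0,40],[69,-3,0,0,0,0,40]]]'; python3 look.py
```

```text
t: 27.85
ee_pos: [444.9, 38.1, 200.6]
orientation: [-3.07, -0.666, 0.002]
ft_force: [-0.7, 0.2, 0.2]
width: 35.2
grasp_force: 0.0
[444.87  38.14 200.59] [(array([322.22, 160.56]), 17.1, 825.5, array([497.43,  61.1 , 132.  ]))]
old +0.043 2.9123 45.66536214681761
w5 -0.0355 2.8342 45.68067425071572
now 2.8736 45.70092887458634
```

The setting is unchanged (2.8736 against 2.8742 before the lever was moved). Handing in.

```bash
python3 -c "
from workcell import ctrl
print(ctrl.close_job())"
```

```text
the job is handed in; nothing more can be done
None
```

The job is handed in: the pointer stands at the bar after a final clockwise turn, and the lever was swung over until it met its stop. A mistyped move had carried the pointer about 0.03 rad past the bar, so I wound back gently to the rubber stop and repeated the approach. A last look showed the wheel had not moved while I worked the lever.

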